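Bush on the inspection post, mirror held at 45 degrees

ROBOT

A 6-joint arm with a two-finger parallel gripper is mounted at the origin on a cart in front of the work surface, level with it; the furniture and walls round the work are solid. World frame = base frame: x ahead of the robot, y to its left, z up, the work surface at z = 0. Lengths are in mm, angles in rad, forces in N, time in s.
With the tool pointing down it reaches from about 150 to 775 mm from the base axis. Payload 6.1 kg.
Tool frame: the origin (TCP) lies on the mounting face of the last link; the fingertips stand tip_reach ahead of it and the grasp point (between the pads) lies 155 mm ahead of it (tip_reach is the distance from the TCP to the fingertips, in mm); z points along the fingers, y is the direction in which the jaws open and shut (so a half turn about z gives the same grasp; the last joint's range is limited). The gripper opens to 85 mm and grips with 20 to 120 N. Pads are 22 mm wide; open, the fingers measure 114 mm over their backs; the gripper's body (76 mm by 85 mm) begins 54 mm behind the grasp point. The pads swing forward as they close: fully open they stand 13 mm farther back than shut.
Start: joints at [1.308, 0.126, -0.04, 1.405, 0, 1.571], TCP at [136.382, 506.961, 404.695] pointing down, gripper open.
Joint ranges: [-2.72, 2.72], [-0.95, 1.95], [-1.27, 1.35], [-1.78, 2.02], [-1.46, 1.47], [-3.14, 3.14]. Speed limits (rad/s): [2.39, 2.39, 3.01, 3.14, 3.14, 3.14].

INTERFACE

Orientations are given as a unit quaternion [x, y, z, w].
In Python, from station import * gives the robot as it stands. Calls block until the motion is done:
- move_ptp(position, orientation): joint-space move of the TCP to a pose.
- move_l(position, ori=None, v=150, contact_N=None): straight line of the TCP; ori=None keeps the orientation; v is the mean speed in mm/s. With contact_N (N) it stops when the force on the tool has changed by that much, and returns True; else False.
- move_joints(angles): joint-space move.
- open_gripper() and grab(newtons=None): open the fingers fully, or close them until they stop; newtons is the grip in N (None keeps the last).
- dwell(seconds).
- solve_ik(position, orientation): joint angles nearest the present ones, or None.
- read_state(): the state.
- grab_frame(name): name is "side" or "top"; returns a dict with "frame" (384x512x3 uint8, red, green, blue), "intrinsics" (3x3 intrinsics, pixels), "R" (3x3) and "t" (3): a world point X has camera coordinates R X + t. Camera axes: x right, y down, z forward; pixel columns grow to the right and rows downward; lengths in mm; the calibration is good to about 2 mm. A picture is of the moment at which its call begins. There is no depth.
A pose or a line that the arm cannot do raises Unreachable and nothing moves.
- finish_job(): hands the job in, once; it reports no verdict.
Trained networks look in the newest picture that a camera, given by its name, has taken for a name from the list of things; names that differ only in an ending like _2 or _b are one class to them, and where a whole thing is asked for, a point or a joint stands for the part that bears it (a point fixed in the world has none). Each returns a list of dicts, best first, with "p" (0 to 1); they miss things now and then, are a little off and sometimes report something else, mostly with a low value. They report only what shows in the picture. A call takes as long as a camera call. They do not tell look-alikes from the thing itself.
- search_frame(camera, target): "location" ([x, y, z] in mm, in world coordinates, good to about 4 mm: the middle of the surface that is visible of it).
- mark_of(camera, target): "location" ([x, y, z] in mm, in world coordinates, good to about 4 mm: a listed point, or the origin of a listed thing).
The state is a dict: "time": time; "qpos": joint angles; "joint_velocities": joint speeds; "joint_efforts": joint torques, N m; "tcp_pos": TCP position; "orientation": TCP orientation; "contact_force": force on the tool from outside, world axes, zero at the start; "moment": the same for the moment, N m; "finger_gap": opening from 0.0 (shut) to 1.0 (fully open).
Only numpy, scipy, OpenCV 4.12 (cv2) and the standard library are available. Lean on these libraries where they do the work, as an engineer would, in place of code of your own. Each camera call takes 0.05 s, during which the arm holds its last target. There are 200 camera calls.

TASK

Get the bush ready for a side-view photo from above: stand the short hollow bush upright and centred on top of the narrow post of the mirror stand and let go of it. Then take the mirror flap by the roll on its free edge, raise it to 45 degrees, and finish while still holding it there with the gripper: it drops flat again if released. Leave the stepped pin and the knob where they stand.

Things in the scene. Friction and masses are not known exactly. Their poses are not given: they have to be found in the camera images.
- bush: The part to inspect: plain short hollow cylinder, outside diameter 30 mm, 26 mm tall, with a bore through it, standing on the worktop. Weighs under 0.2 kg. Origin: centre of its underside, z up.
- stepped_pin: Bystander, not to be disturbed: solid turned pin, 41 mm tall, a 30 mm foot with a thinner shaft standing on it. Origin: centre of its underside.
- knob_part: Bystander, not to be disturbed: solid turned knob, 36 mm across its wide top on a thinner foot, 30 mm tall. Origin: centre of its underside. Bush, pin and knob stand about 0.1 m apart in any order in the area left of the stand.
- mirror_stand: Fixed stand, dark base 175 x 110 x 12 mm; place and yaw vary. Origin on the worktop; x points from the post to the mirror (away from the robot), z up. Post at x = -75 mm; flap hinge at x = -20 mm between two forks (y = +-47 mm, 64 mm high); the flap lies flat behind it. On the left fork a fixed 50 mm bar slopes up from the hinge at 45 degrees: the raised mirror must be parallel to it.
- post_top (a point): Centre of the flat round top of the post, 24 mm in diameter, 60 mm above the worktop; the bush stands here. Nothing of the stand is higher within 40 mm of it.
- flap_hinge (a point): Middle of the flap's hinge line, 55 mm above the worktop. The hinge line is the stand's y axis direction.
- mirror_flap (a joint): Flap angle in rad: 0 = lying flat (start), grows as its free edge is raised, 0.785 = 45 degrees, stop at 1.3. Nothing keeps it up: it falls back to 0 by its weight (about 0.2 kg). The mirror plate is 80 mm wide, 71 mm long and 5 mm thick.
- grip_roll (a point): Centre of the grip roll on the flap's free edge: a steel roll 14 mm in diameter, 24 mm long, axis parallel to the hinge, 103 mm from the hinge line, 29 mm beyond the plate's edge on a 9 mm neck. At rest 55 mm above the worktop, free below. Fingers can close on the roll's flat ends (24 mm apart) from above; the roll can turn between them.
Not all that is in view belongs to the job. What is shaped like the bush but blue or green is not meant.

How it is judged (in metres and radians):
On the way, in this order (a step that is already met when the one before it is completed fails the run):
1. the bush stands upright and centred on the post, released, while the flap is still down (horizontal distance between bush and post_top below 0.008 m and z of bush in the frame of post_top between -0.003 and 0.004 m and angle between bush's own z axis and vertical below 0.12 rad and contact force between the fingers and bush below 0.05 N and linear speed of bush below 0.02 m/s and value of joint mirror_flap below 0.1 rad), for 0.3 s.
2. the mirror flap is raised to 45 degrees by the gripper on it (value of joint mirror_flap between 0.680679 and 0.890118 rad and contact force between the fingers and mirror_flap above 0.3 N), for 0.2 s.
At the end, for the whole second after the job is handed in: Ends holding: the fingers bear on the flap (over 0.3 N) and keep it still at 45 degrees, within 6, no loose part propping it. The bush stands upright (within 7 degrees) on the post top, centred within 8 mm, at rest, untouched by the fingers (all of step 2 and horizontal distance between bush and post_top below 0.008 m and z of bush in the frame of post_top between -0.003 and 0.004 m and angle between bush's own z axis and vertical below 0.12 rad and contact force between each of the fingers, mirror_flap and bush below 0.05 N and linear speed of bush below 0.02 m/s and velocity of joint mirror_flap between -0.1 and 0.1 rad/s and contact force between mirror_flap and stepped_pin below 0.05 N and contact force between mirror_flap and knob_part below 0.05 N); the arm keeps its last pose, push and grip.
It fails at once if the stepped pin or the knob is moved by more than 15 mm or tipped over (distance of any of stepped_pin, knob_part from where it was at the start of the episode above 0.015 m or angle between any of stepped_pin, knob_part's own z axis and vertical above 0.5 rad).
It also fails if it takes over 56 s, if anything falls off the work surface, if the arm or the gripper's body presses on something with over 40 N, if the wrist force passes 120 N, or if a joint passes its speed limit or range.

## Working session

There is one attempt and no reset: what is moved stays moved. The work goes in short steps, each a Python script; the robot and the scene stay as the last script left them, time stands still between calls to the robot, and variables do not carry over. Pictures are saved under pics/ and viewed, about 8 in all and at most 12, crops included, and the job is handed in when it is done.

```bash
mkdir -p pics
python3 - <<'E'
from station import *
import cv2
for c in ("side","top"):
    f=grab_frame(c); cv2.imwrite(f"pics/{c}0.png",f["frame"][:,:,::-1])
    import numpy as np
    print(c,(-f["R"].T@f["t"]).round(), np.round(f["R"][2],2), f["intrinsics"][0,0])
    for n in ("bush","stepped_pin","knob_part","mirror_stand","post_top","flap_hinge","grip_roll"):
        print(n,[(np.round(d["location"],0).tolist(),round(d["p"],2)) for d in mark_of(c,n)][:4])
print(read_state())
E
```

```text
side [ 247. -446.  642.] [ 0.33  0.67 -0.67] 481.97964615869734
bush [([677.0, 118.0, 2.0], 0.81), ([486.0, 212.0, -1.0], 0.7), ([534.0, -64.0, 4.0], 0.61)]
stepped_pin [([445.0, 299.0, -1.0], 0.68)]
knob_part [([368.0, 206.0, 1.0], 0.54)]
mirror_stand [([547.0, 54.0, 0.0], 0.75)]
post_top [([466.0, 72.0, 59.0], 0.78)]
flap_hinge []
grip_roll [([621.0, 33.0, 56.0], 0.96)]
top [435. 126. 905.] [ 0.08  0.02 -1.  ] 486.7861531333528
bush [([533.0, -63.0, 4.0], 0.56), ([678.0, 114.0, -2.0], 0.5), ([484.0, 210.0, -2.0], 0.49)]
stepped_pin [([446.0, 302.0, -1.0], 0.62)]
knob_part [([369.0, 211.0, -2.0], 0.77)]
mirror_stand [([542.0, 57.0, 1.0], 0.91), ([449.0, 302.0, -1.0], 0.74), ([486.0, 213.0, -2.0], 0.41)]
post_top [([470.0, 74.0, 58.0], 0.67), ([447.0, 303.0, 3.0], 0.41)]
flap_hinge [([525.0, 59.0, 57.0], 0.84)]
grip_roll [([625.0, 35.0, 55.0], 0.87)]
{'time': 0.8, 'qpos': array([ 1.30801088e+00,  1.25805998e-01, -3.95880514e-02,  1.40541617e+00,
        1.48736049e-05,  1.57079263e+00]), 'joint_velocities': array([ 0.00087027,  0.00106269, -0.00165211, -0.0023906 ,  0.00092473,
        0.00177417]), 'joint_efforts': array([ 1.60911818e-04, -4.35642564e+01,  3.53071833e+01,  6.43827680e-04,
        5.28874796e-05,  7.57594137e-06]), 'tcp_pos': array([136.37433275, 506.96285462, 404.69685497]), 'orientation': array([ 1.31013153e-01,  9.91380630e-01, -5.91134809e-06, -8.28268398e-06]), 'contact_force': array([-0.15780929, -1.10383133,  0.17873769]), 'moment': array([ 0.00279045, -0.01324626,  0.07287469]), 'finger_gap': 0.9964959067849471}
```

View pics/top0.png

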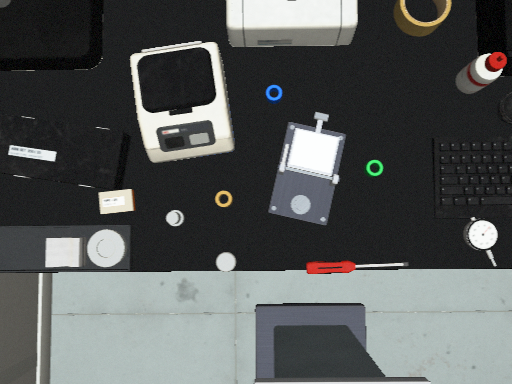

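View pics/side0.png

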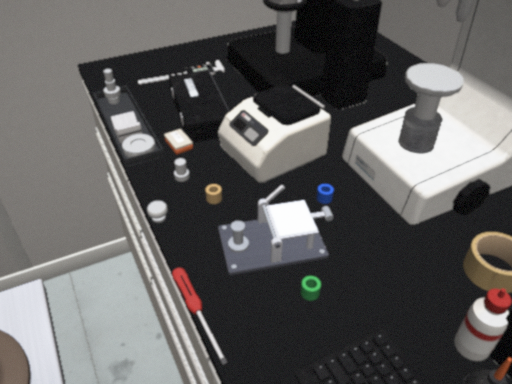

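The top view shows the brass bush at (224,198), the post at (300,204), the roll at (321,117), the pin at (175,217) and the knob at (226,261). The blue ring at (274,93) and the green one at (375,168) are decoys. In the side view the bush is at (213,193) and the post at (238,230). Next I'll refine the bush and post positions by colour and averaged marks.

```bash
cat > h.py <<'E'
from station import *
import numpy as np, cv2
from scipy.spatial.transform import Rotation as Ro
def ray(f,uv,z):
    K,R,t=(np.array(f[k],float) for k in("intrinsics","R","t"))
    c=-R.T@t; d=R.T@np.linalg.inv(K)@[uv[0],uv[1],1]
    return c+d*(z-c[2])/d[2]
def proj(f,X):
    p=f["intrinsics"]@(f["R"]@np.array(X,float)+f["t"]); return p[:2]/p[2]
def blob(m,near):
    n,l,s,c=cv2.connectedComponentsWithStats(m.astype(np.uint8))
    k=1+np.argmin([np.hypot(*(c[i]-near))+(100 if s[i,4]<25 else 0) for i in range(1,n)]); return c[k],s[k]
def brass(f):
    h=cv2.cvtColor(f["frame"],cv2.COLOR_RGB2HSV); return (h[...,0]>8)&(h[...,0]<28)&(h[...,1]>90)&(h[...,2]>60)
def quat(yaw):  # tool down, jaw axis (tool y) at world angle yaw
    y=np.array([np.cos(yaw),np.sin(yaw),0]); z=np.array([0,0,-1.]); x=np.cross(y,z)
    return Ro.from_matrix(np.c_[x,y,z]).as_quat()
E
python3 - <<'E'
from h import *
import station
print([n for n in dir(station) if 'tip' in n.lower()], globals().get("tip_reach"))
S=grab_frame("side");T=grab_frame("top")
for f,near in((S,(213,193)),(T,(224,198))):
    c,s=blob(brass(f),near); print("bush",c.round(1),s, [ray(f,c,z).round(1) for z in(13,26)])
g=cv2.cvtColor(T["frame"],cv2.COLOR_RGB2GRAY); print(g[204,284:316])
c,s=blob(g>115,(300,204)); print("post",c,s,ray(T,c,60).round(1))
R={n:[] for n in("post_top","grip_roll","flap_hinge")}
for i in range(4):
  for c in("side","top"):
    grab_frame(c)
    for n in R:
        d=mark_of(c,n)
        if d and d[0]["p"]>.5:R[n].append(d[0]["location"])
for n in R: print(n,np.round(R[n],1).tolist(),np.median(R[n],0).round(1))
E
```

```text
['tip_reach'] 173.4
bush [213.2 193.1] [205 183  17  21 296] [array([485., 213.,  13.]), array([480.1, 199.3,  26. ])]
bush [223.4 198.3] [215 190  18  17 191] [array([482.2, 210.3,  13. ]), array([481.5, 209.1,  26. ])]
[100  98 101 102  99  99 119 165 192 195 182 177 196 195 194 191 194 193
 194 197 198 198 197 197 198 188 145 101  98 102 102  97]
post [300.14373089 204.14678899] [290 195  21  20 327] [468.1  72.6  60. ]
post_top [[466.0, 70.6, 56.4], [470.1, 74.4, 55.7], [467.7, 70.5, 61.5], [468.9, 72.0, 55.1], [468.4, 71.5, 59.0], [471.7, 73.6, 57.0], [471.1, 68.8, 57.7], [471.2, 71.4, 56.7]] [469.5  71.4  56.8]
grip_roll [[620.8, 32.0, 56.1], [623.6, 33.6, 55.2], [624.5, 34.0, 54.0], [623.1, 32.8, 57.4], [626.2, 33.6, 51.5], [619.5, 35.9, 57.3], [626.6, 34.8, 53.9]] [623.6  33.6  55.2]
flap_hinge [[525.0, 55.7, 52.4], [524.9, 58.2, 53.3], [525.6, 55.9, 52.9], [523.3, 58.5, 53.4], [526.6, 59.1, 54.0], [523.2, 58.1, 54.5], [527.9, 54.3, 51.6], [526.1, 57.3, 55.4]] [525.3  57.7  53.4]
```

Run:
```python
from h import *
q=quat(np.radians(76.3))
move_ptp([483.5,211,290],q)
print(read_state()["qpos"].round(2))
print(move_l([483.5,211,176.5],q,v=90,contact_N=12))
s=read_state();print(s["tcp_pos"].round(1))
grab(35); s=read_state();print(s["finger_gap"],s["contact_force"].round(1))
move_l([483.5,211,290],q,v=120)
move_l([469.3,71.2,290],q,v=150)
move_l([469.3,71.2,260],q,v=100)
dwell(.3)
s=read_state();print(s["time"],s["finger_gap"],s["tcp_pos"].round(1))
S=grab_frame("side");cv2.imwrite("pics/s1.png",cv2.resize(S["frame"][130:290,160:360,::-1],None,fx=4,fy=4,interpolation=cv2.INTER_CUBIC)[:600])
c,b=blob(brass(S),proj(S,[469,71,95]));print(c,b,proj(S,[469.3,71.2,97]),proj(S,[469.3,71.2,60]))
```

```text
[ 0.41  0.16 -0.26  1.16  0.    0.65]
False
[483.8 211.1 177.1]
0.3292438425713783 [-0.7 -0.3  3.5]
9.1083 0.3329829791674987 [469.5  71.2 260.5]
[228.57647059 209.03529412] [226 199   6  22  85] [235.12147759 210.15765763] [235.6282165  226.02668923]
```

View pics/s1.png

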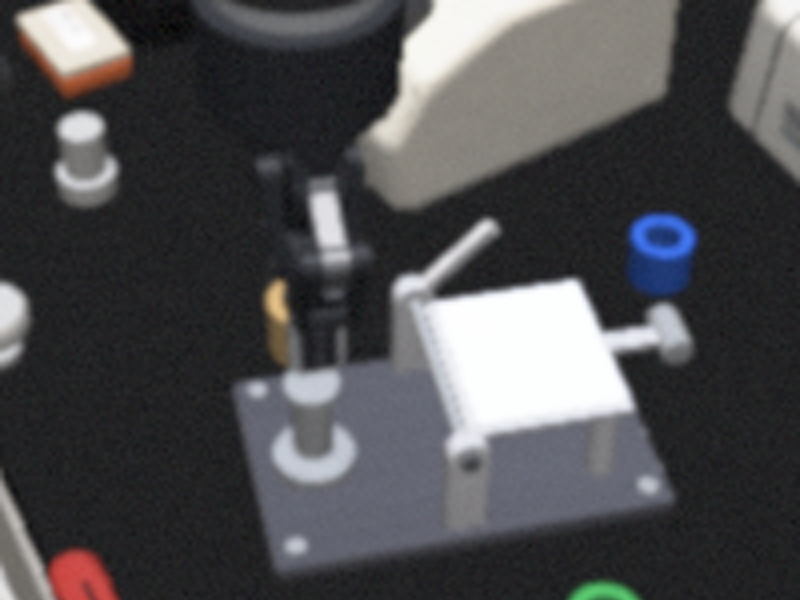

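The side crop shows the held bush sticking out left of the finger, its left edge at px 226, so its axis is at about 235. The post top is centred at about px 238, so there may be an offset of about 5 mm. I'll measure the post more carefully in the start images.

Run:
```python
from h import *
S=grab_frame("side");g=cv2.cvtColor(S["frame"],cv2.COLOR_RGB2GRAY)
for r in range(222,246,3): print(r,g[r,226:252])
print("brass left edge",[(r,S["frame"][r,222:234,0].tolist()) for r in (205,212)])
s0=cv2.imread("pics/side0.png");g0=cv2.cvtColor(s0,cv2.COLOR_BGR2GRAY);print("row side0 bush red",s0[193,200:226,2])
t=cv2.imread("pics/top0.png")
cv2.imwrite("pics/c.png",np.hstack([cv2.resize(t[184:224,280:320],None,fx=10,fy=10,interpolation=cv2.INTER_CUBIC),cv2.resize(s0[210:250,218:258],None,fx=10,fy=10,interpolation=cv2.INTER_CUBIC)]))
T=grab_frame("top")
for P in([469.3,71.2,60],[469.3,71.2,12]):print(proj(T,P),proj(S,P))
```

```text
222 [ 34  33  31  38  51  89 121 131 121 104  84  92  94 106 121 132 135 133
 121 106 100  99 101 101 102 101]
225 [110  98 100 102 133 173 199 201 200 198 198 198 199 200 202 202 201 196
 171 134 110 103 105 103 108 106]
228 [136 106 102  98 111 141 180 196 202 204 205 204 206 202 199 200 190 168
 131 107 105 103 104 104 105 102]
231 [102 102 102 102 102 102 100 106 116 130 136 139 137 136 128 112 105 106
 103 105 105 106 103 105 107 104]
234 [104 104 104 103 103 102 100  91  93 100 102 103 106 106 103  97  93  97
 104 105 102 102 102 104 103 105]
237 [101 105 105 111 132 153 149 119 101  98 100 107 106 106 106  96 109 149
 174 163 141 119 107 104 105 104]
240 [102 111 143 176 194 194 180 141 105  97 104 106 106 104 104  98 110 158
 190 199 197 181 148 112 104 102]
243 [105 123 165 194 201 203 200 185 156 129 114 114 111 113 121 135 155 182
 194 199 195 189 161 122 107 104]
brass left edge [(205, [37, 34, 38, 72, 144, 201, 223, 216, 169, 94, 40, 25]), (212, [36, 32, 31, 38, 55, 84, 105, 113, 112, 106, 100, 86])]
row side0 bush red [ 32  27  28  29  40  65 108 147 176 192 207 212 213 211 212 210 202 185
 164 135 103  76  42  31  33  30]
[300.91840493 203.45011368] [235.6282165  226.02668923]
[299.22297808 204.52198589] [236.24112396 245.22049405]
```

View pics/c.png

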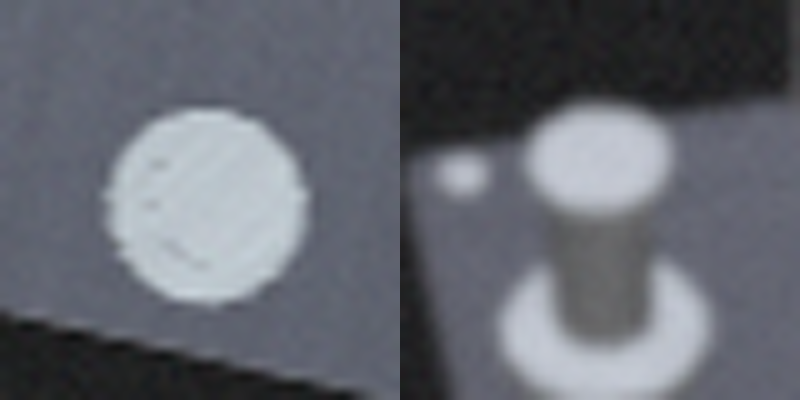

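Run:
```python
from h import *
q=quat(np.radians(76.3)); x,y=471.3,69.9
move_l([x,y,245],q,v=60)
print(move_l([x,y,235.5],q,v=12,contact_N=5))
s=read_state();print(s["tcp_pos"].round(1),s["contact_force"].round(1))
open_gripper(); dwell(.3)
move_l([x,y,330],q,v=120)
move_l([x-10,y+180,330],q,v=300)
S=grab_frame("side");T=grab_frame("top")
a=S["frame"][180:260,190:290,::-1];b=T["frame"][164:244,250:350,::-1]
cv2.imwrite("pics/p1.png",cv2.resize(np.vstack([a,b]),None,fx=3.7,fy=3.7,interpolation=cv2.INTER_CUBIC))
for f,n in((S,(237,218)),(T,(301,203))):
    c,st=blob(brass(f),n);print(c,st,ray(f,c,86).round(1),ray(f,c,73).round(1))
print(read_state()["time"])
```

```text
True
[471.3  69.9 236.7] [-1.  -0.1  5. ]
[236.95652174 219.26902174] [227 208  21  24 368] [467.6  61.   86. ] [472.8  72.9  73. ]
[303.51497006 202.91616766] [294 195  19  17 167] [469.1  68.5  86. ] [469.6  67.6  73. ]
13.0083
```

View pics/p1.png

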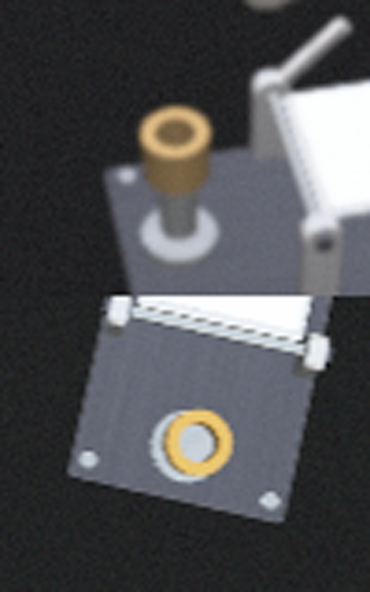

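The bush stands on the post. In both views its ring is concentric with the post to within about 1–2 mm (side centre col 237.0 against post 237.4). Next is the flap.

```bash
cat >> h.py <<'E'
A=np.array([.9716,-.2368,0]); H=np.array([523.9,56.9,55.]); Q=quat(np.radians(76.3))
def at(a,dz=158): return H+103*(np.cos(a)*A+np.sin(a)*np.array([0,0,1]))+[0,0,dz]
E
python3 - <<'E'
from h import *
p=at(0)
move_l([p[0],p[1],330],Q,v=200)
print(move_l(p,Q,v=80,contact_N=12)); print(read_state()["tcp_pos"].round(1),p)
grab(60); dwell(.2)
s=read_state();print(s["finger_gap"],s["contact_force"].round(1),s["tcp_pos"].round(1))
for k in range(1,4):
    move_l(at(np.radians(5*k)),Q,v=50); s=read_state(); print(k,s["finger_gap"].round(3),s["contact_force"].round(1))
S=grab_frame("side");cv2.imwrite("pics/f1.png",cv2.resize(S["frame"][150:270,200:360,::-1],None,fx=4,fy=4,interpolation=cv2.INTER_CUBIC));print(s["time"])
E
```

```text
False
[624.2  32.5 213.6] [623.9748  32.5096 213.    ]
0.27031158522622023 [0.4 5.2 2.7] [624.3  33.6 213.5]Traceback (most recent call last):
  File "<stdin>", line 8, in <module>
AttributeError: 'float' object has no attribute 'round'
```

```bash
sed -i 's/523.9,56.9,55/524.2,58.0,55/' h.py
python3 - <<'E'
from h import *
for k in range(2,10):
    move_l(at(np.radians(5*k)),Q,v=60); s=read_state(); print(k,round(s["finger_gap"],3),s["contact_force"].round(1),s["tcp_pos"].round(1))
    if abs(s["contact_force"]).max()>35: break
dwell(.3)
S=grab_frame("side");cv2.imwrite("pics/f1.png",cv2.resize(S["frame"][130:270,190:360,::-1],None,fx=4,fy=4,interpolation=cv2.INTER_CUBIC));print(s["time"])
c,st=blob(brass(S),(237,218));print(c,st)
for n in("grip_roll","flap_hinge","bush"): print(n,[(np.round(d["location"],0),round(d["p"],2)) for d in mark_of("side",n)][:3])
E
```

```text
2 0.266 [ 0.5  5.1 -5.3] [622.5  34.5 230.3]
3 0.266 [-1.5  5.4 -4.9] [620.4  35.  239.2]
4 0.26 [-1.   5.4 -5.5] [617.7  35.6 247.6]
5 0.264 [-1.1  5.5 -6.3] [614.2  36.4 255.8]
6 0.261 [-2.1  5.3 -5.9] [610.1  37.4 263.6]
7 0.261 [-1.7  5.9 -6.6] [605.5  38.5 271.1]
8 0.256 [-1.7  4.4 -7.3] [600.1  39.8 278.1]
9 0.265 [-1.2  5.7 -8.2] [594.3  41.2 284.7]
19.65
[237.0653951  219.22343324] [227 208  21  24 367]
grip_roll [(array([594.,  41., 128.]), 0.91)]
flap_hinge [(array([528.,  57.,  56.]), 0.81)]
bush [(array([537., -62.,   0.]), 0.97), (array([474.,  72.,  57.]), 0.84), (array([678., 119.,   2.]), 0.55)]
```

View pics/f1.png

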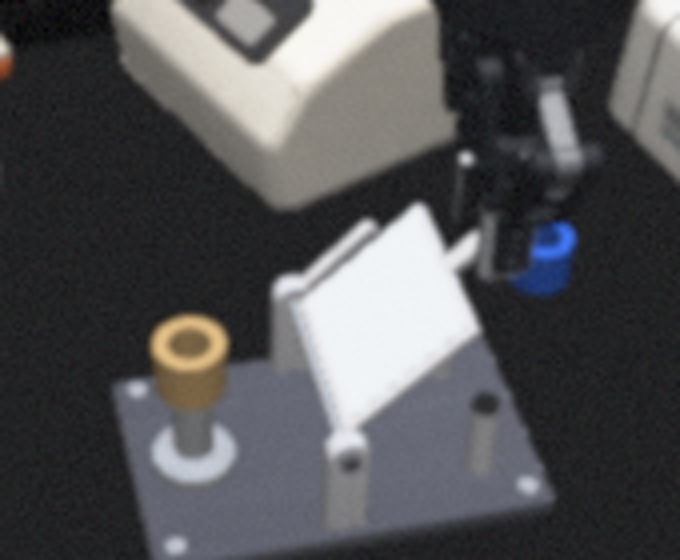

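The flap is up and held, and the plate edge looks parallel to the 45° bar (bar about (300,275)→(372,225), edge (297,298)→(420,207) in the crop). I'll check the angle by comparing the plate's outline with projected models.

Run:
```python
from h import *
S=grab_frame("side"); c,_=cv2.threshold,0
g=S["frame"].min(2); n,l,s,ce=cv2.connectedComponentsWithStats((g>200).astype(np.uint8))
k=l[210,288]; cnt=cv2.findContours((l==k).astype(np.uint8),0,2)[0][0]
print(cv2.approxPolyDP(cnt,4,True)[:,0].tolist(),s[k])
Y=np.array([.2368,.9716,0]);Z=np.array([0,0,1.])
M=(l==k)
for a in range(37,56,2):
    r=np.radians(a);u=np.cos(r)*A+np.sin(r)*Z;w=-np.sin(r)*A+np.cos(r)*Z
    P=[proj(S,H+u*d+Y*e+w*2.5) for d,e in((3,40),(74,40),(74,-40),(3,-40))]
    P=np.array(P);m=np.zeros(M.shape,np.uint8)
    best=0
    for dx in np.arange(-3,3.1,.5):
      for dy in np.arange(-3,3.1,.5):
        m[:]=0;cv2.fillPoly(m,[((P+[dx,dy])*16).round().astype(np.int32)],1,shift=4)
        best=max(best,((m>0)&M).sum()/((m>0)|M).sum())
    print(a,round(best,3),P.round(0).tolist() if a==45 else"")
st=read_state();print(st["contact_force"].round(1),st["joint_velocities"].round(3).tolist(),st["time"],st["finger_gap"])
```

```text
[[295, 182], [265, 205], [273, 242], [308, 212], [302, 198], [308, 189], [301, 194]] [ 265  182   44   61 1405]
37 0.892 
39 0.895 
41 0.912 
43 0.917 
45 0.923 [[263.0, 205.0], [292.0, 180.0], [306.0, 212.0], [274.0, 238.0]]
47 0.901 
49 0.882 
51 0.851 
53 0.823 
55 0.783 
[ 0.4  5.3 -8.3] [-0.0, 0.001, 0.001, -0.003, 0.001, 0.0] 20.2 0.26508593747380604
```

The best fit is at 43–45°, the roll mark gives 45°, and everything is steady. Handing in.

Run:
```python
from h import *
finish_job(); s=read_state(); print(s["time"],s["contact_force"].round(1),round(s["finger_gap"],3))
```

```text
the job is handed in; nothing more can be done
the job is handed in; nothing more can be done
```

The brass bush is standing upright on the post, released, and the mirror flap is held at about 45° by the gripper on its roll. I handed the job in at about 20 s on the robot clock; it gave no verdict.

- **Bush:** both cameras put it within about 1–2 mm of the post centre after release. Its position in the side view had not changed once the flap was up.
- **Flap angle:** the plate outline fits best at 45° (43° nearly as well), the network's mark on the roll gives about 45°, and the arm height gives 44–45°. By eye the plate edge looked slightly steeper in the picture than the fixed bar.
- **Holding:** the fingers are closed on the 24 mm roll, the wrist carries about 8 N and the arm is at rest. About 5 N of sideways force remains from a roughly 1 mm misalignment.
- **Pin and knob:** the arm's path stayed clear of both. I did not measure them again at the end.
- **Disagreements and faults:**
  - The two cameras differed by about 2 mm on where the post is, so I placed the bush using an average.
  - One script stopped on a print error after the first 5° of the lift; I carried on from there with no effect on the hold.

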